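Fit the keyed dosing wheel on the dispenser's drive stub

TASK

Fit the keyed dosing wheel (white disc, blue grip bar) onto the drive stub of the grey dispensing deck: turn it until the two slots of its bore line up with the stub's two yellow teeth, lower it gently (do not drop it from above the teeth) until it sits fully home, flat on the seat, and let go. Leave the plain-bored wheel with the orange bar and the white jar where they are.

Things in the scene. Friction and masses are not known exactly. Their poses are not given: they have to be found in the camera images.
- wheel_grip (a point): Keyed dosing wheel: white disc, 110 mm across, 16 thick, about 0.2 kg, flat on the table. Bridge over it: blue bar 68 mm long (y), 16 thick (x), 33 to 63 mm above the underside. Point: bar centre on the wheel's axis, 48 mm above the underside; z up. Through bore: 36 mm square with two slots 20 mm wide, out to 32 mm from the axis along +x and -x, square to the bar. Half a turn is the same.
- stub_seat (a point): Fixed drive stub on a grey deck 170 mm square. Point: centre of the top of its dark brown seat (120 mm across, 36 mm above the table), where the wheel's underside rests; z up. Dark core 26 mm across, 24 high; two yellow teeth 9 mm wide, 18 high, out to 26 mm from the axis along +x and -x. Bore play about 5 mm each way. Wheel home: bar centre 48 mm above this point, bar square to the teeth.
- plain_wheel_grip (a point): The wrong wheel, to be left alone: the same disc and bar, but the bar is orange and the bore plain round, 32 mm across (it does not go over the teeth). Point: the centre of its bar, 48 mm above the table; bar along y.
- jar_mid (a point): A white jar standing upside down on its dark brown cap, 72 mm across, 110 mm high, to be left alone. Point: its centre, 55 mm above its underside.
There are look-alikes about, which are no part of the job. Leave any green or red look-alike of the part that bears wheel_grip alone.

How it is judged:
At the end, for the whole second after the job is handed in: The keyed wheel is home on the stub: its bar centre within 15 mm of the stub's axis sideways and less than 53 mm above the seat (48 mm when fully home), tilted less than 0.1 rad, its slots within 0.4 rad of the teeth, and at rest (horizontal distance between wheel_grip and stub_seat below 0.015 m and z of wheel_grip in the frame of stub_seat below 0.053 m and angle between wheel_grip's own z axis and vertical below 0.1 rad and angle between the x axis of wheel_grip and the x axis of stub_seat, either way round below 0.4 rad and linear speed of wheel below 0.02 m/s); the robot touches nothing.
It fails at once if the plain wheel is moved more than 30 mm (distance of plain_wheel_grip from where it was at the start of the episode above 0.03 m).
It fails at once if the jar is moved more than 30 mm or knocked over (distance of jar_mid from where it was at the start of the episode above 0.03 m).
It fails at once if the keyed wheel is dropped onto the stub from above the teeth (it comes down the teeth faster than 0.75 m/s) (horizontal distance between wheel_grip and stub_seat below 0.02 m and z of wheel_grip in the frame of stub_seat below 0.066 m and linear speed of wheel above 0.75 m/s).
It also fails if it takes over 35 s, if anything falls off the work surface, if the arm or the gripper's body presses on something with over 40 N, if the wrist force passes 120 N, or if a joint passes its speed limit or range.

ROBOT

A 7-joint arm with a two-finger parallel gripper is mounted at the origin on the work surface. World frame = base frame: x ahead of the robot, y to its left, z up, the work surface at z = 0. Lengths are in m, angles in rad, forces in N, time in s.
With the tool pointing down it reaches from about 0.425 to 0.875 m from the base axis. Payload 4.7 kg.
Tool frame: the origin (TCP) lies on the centre line of the jaws, within the pads' length; the fingertips stand 14 mm ahead of it and the grasp point (between the pads) lies 5 mm behind it; z points along the fingers, y is the direction in which the jaws open and shut (so a half turn about z gives the same grasp; the last joint's range is limited). The gripper opens to 87 mm and grips with 3 to 60 N. Pads are 19 mm wide; open, the fingers measure 117 mm over their backs; the gripper's body (75 mm by 190 mm) begins 51 mm behind the grasp point.
Start: joints at [-1.203, 0.321, -0.07, 1.45, 0.023, 1.371, -0.057], TCP at [0.225, 0.61, 0.214] pointing down, gripper open.
Joint ranges: [-2.86, 2.86], [-0.3, 2.09], [-1.38, 1.24], [0.06, 2.45], [-1.56, 4.7], [0.09, 2.05], [-2.69, 2.69]. Speed limits (rad/s): [2.57, 2.57, 3.14, 3.14, 3.14, 3.14, 3.14].

INTERFACE

Orientations are given as a rotation vector (axis times angle).
In Python, from bench import ctrl, optics, models gives the robot as it stands. The module is installed in compiled form; this text tells all that it offers.
- The arm moves only by the tool arm_command, never from a script. Its argument "motion" is a list of rows, each a list of 3 entries, a list of its own where there are three numbers: the shift along the tool's x, y, z in mm, then the turn, a rotation vector about the tool's x, y, z in degrees, then the closure, from 0 (fully open) to 1 (shut). In form: [[[x, y, z], [ax, ay, az], claw], ...]. A call has 1 to 8 rows; each row shifts and turns the commanded pose from where the row before left it, along the tool's axes as they then stand; what a row does not reach is not made up. A row lasts 1/12 s, in which the tool goes at most 41.7 mm and 7.16 degrees, less where a joint would pass 70% of its speed; a pose out of reach is approached as far as the arm can. A call with a gripper value outside its range is refused whole. The fingers move at their own pace and stop on an object; "force" is the grip in N (left out, the last holds). Time passes only in rows, so rows that do not move let the fingers close. It gives the time, the measured TCP pose, the force and the opening at its end, in the units of the state.
- ctrl.get_state(): the state, without advancing time (a new reading comes with each control period).
- optics.get_image(name): name is "side" or "top" or "wrist"; returns (picture, depth): 400x640x3 uint8, blue, green, red; 400x640 float32, m along the optical axis (not along the pixel's ray), 0 where there is no reading.
- optics.camera_model(name): a dict with "fovy" (degrees; the focal length in pixels is half the picture's height over the tangent of half this angle, whatever the lens; pixels are square), "cx", "cy" (the principal point, pixels), "distortion" ([k1, k2, p1, p2, k3] as OpenCV has them; the pictures are not rectified), "rvec" (rotation vector, rad) and "tvec" (3), from world to camera coordinates, as OpenCV has them; the wrist camera has in their place "mount" (4x4, takes a point from camera to tool coordinates, whose origin is the TCP and whose axes are the flange's). Camera axes: x right, y down, z forward; pixel columns grow to the right and rows downward; lengths in m; the calibration is good to about 2 mm. A picture is of the moment at which its call begins: read the wrist's pose just before it. camera_model takes no time and is no camera call.
- ctrl.close_job(): hands the job in, once; it reports no verdict.
Trained networks look in the newest picture that a camera, given by its name, has taken for a name from the list of things; names that differ only in an ending like _2 or _b are one class to them, and where a whole thing is asked for, a point or a joint stands for the part that bears it (a point fixed in the world has none). Each returns a list of dicts, best first, with "conf" (0 to 1); they miss things now and then, are a little off and sometimes report something else, mostly with a low value. They report only what shows in the picture. A call takes as long as a camera call. They do not tell look-alikes from the thing itself.
- models.search_frame(camera, target): "location" ([x, y, z] in m, in the coordinates of the camera as it stood for that picture, good to about 4 mm: the middle of the surface that is visible of it).
- models.silhouettes(camera, target): "pixels" (400x640 bool, what is visible of it).
The state is a dict: "time": time; "joint_positions": joint angles; "qd": joint speeds; "joint_torque": joint torques, N m; "position": TCP position; "tool_rot": TCP orientation; "ft_force": force on the tool from outside, world axes, zero at the start; "torque": the same for the moment, N m; "grip_width": opening from 0.0 (shut) to 1.0 (fully open).
Only numpy, scipy, OpenCV 4.12 (cv2) and the standard library are available. Lean on these libraries where they do the work, as an engineer would, in place of code of your own. Each camera call takes 0.05 s, during which the arm holds its last target.

## Working session

There is one attempt and no reset: what is moved stays moved. The work goes in short steps, Python scripts to look and compute and a tool call to move; the robot and the scene stay as the last step left them, time stands still between calls to the robot, and variables do not carry over. Pictures are saved under pics/ and viewed, and the job is handed in when it is done.

Besides the shell and the picture viewer there is one more tool, called after ">>>" by a JSON object that holds its "api" and its "payload". arm_command: Moves the arm, as the interface text tells. Its arguments: {"type":"object","properties":{"motion":{"type":"array","items":{"type":"array"}},"force":{"type":"number"}},"required":["motion"]}

```bash
mkdir -p pics; cat > h.py <<'E'
import numpy as np, cv2
from scipy.spatial.transform import Rotation as R
from bench import ctrl, optics, models
def K(m):
    f=200/np.tan(np.radians(m['fovy'])/2); return np.array([[f,0,m['cx']],[0,f,m['cy']],[0,0,1.]])
def c2w(name,st=None):
    m=optics.camera_model(name)
    if 'mount' in m:
        T=np.eye(4);T[:3,:3]=R.from_rotvec(st['tool_rot']).as_matrix();T[:3,3]=st['position'];return T@np.array(m['mount'])
    T=np.eye(4);T[:3,:3]=R.from_rotvec(np.ravel(m['rvec'])).as_matrix();T[:3,3]=np.ravel(m['tvec']);return np.linalg.inv(T)
def cloud(name,depth,st=None):
    m=optics.camera_model(name);v,u=np.mgrid[:400,:640]
    p=cv2.undistortPoints(np.stack([u,v],-1).reshape(-1,1,2).astype(float),K(m),np.array(m['distortion'],float)).reshape(400,640,2)
    P=np.concatenate([p*depth[...,None],depth[...,None]],-1);T=c2w(name,st)
    return P@T[:3,:3].T+T[:3,3]
E
python3 - <<'E'
from h import *
st=ctrl.get_state();print({k:np.round(v,3) for k,v in st.items()})
for n in('top','side','wrist'):
    st=ctrl.get_state();p,d=optics.get_image(n);cv2.imwrite(f'pics/{n}0.png',p);np.savez(f'{n}0.npz',p=p,d=d,X=cloud(n,d,st))
    T=c2w(n,st)
    for t in('wheel_grip','stub_seat','plain_wheel_grip','jar_mid'):
        for r in models.search_frame(n,t):print(n,t,round(r['conf'],2),np.round(T[:3,:3]@r['location']+T[:3,3],3))
E
```

```text
{'time': np.float64(0.0), 'joint_positions': array([-1.203,  0.322, -0.07 ,  1.452,  0.023,  1.371, -0.057]), 'qd': array([-0.001, -0.   , -0.   , -0.001,  0.001, -0.   ,  0.   ]), 'joint_torque': array([-0.0000e+00, -4.9129e+01, -4.0400e-01, -3.1253e+01, -6.4000e-02,
        4.4000e-02,  0.0000e+00]), 'position': array([0.225, 0.609, 0.213]), 'tool_rot': array([-5.530e-01, -3.092e+00,  3.000e-03]), 'ft_force': array([ 0.322,  0.312, -1.23 ]), 'torque': array([ 0.013,  0.018, -0.047]), 'grip_width': np.float64(0.995)}
top wheel_grip 0.98 [ 0.488 -0.052  0.015]
top wheel_grip 0.91 [0.34  0.107 0.018]
top wheel_grip 0.74 [ 0.328 -0.131  0.016]
top wheel_grip 0.56 [ 0.686 -0.006  0.018]
top stub_seat 0.6 [0.537 0.153 0.039]
top plain_wheel_grip 0.85 [ 0.456 -0.277  0.02 ]
top jar_mid 0.74 [ 0.734 -0.136  0.11 ]
side wheel_grip 0.84 [ 0.312 -0.15   0.017]
side wheel_grip 0.81 [ 0.474 -0.067  0.013]
side wheel_grip 0.78 [0.322 0.1   0.016]
side wheel_grip 0.65 [ 0.67  -0.02   0.017]
side stub_seat 0.95 [0.532 0.142 0.038]
side plain_wheel_grip 0.73 [ 0.444 -0.287  0.02 ]
side jar_mid 0.84 [ 0.727 -0.152  0.073]
```

View pics/top0.png

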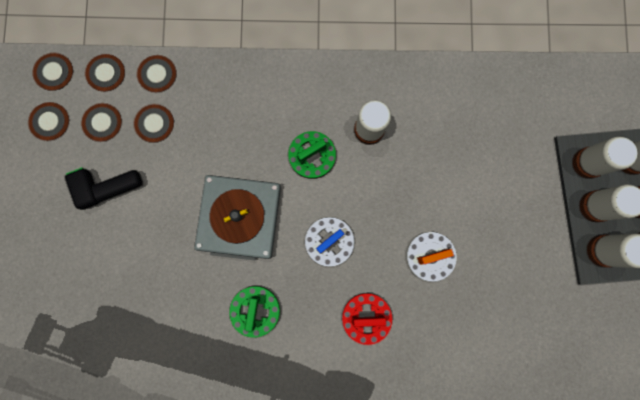

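View pics/side0.png

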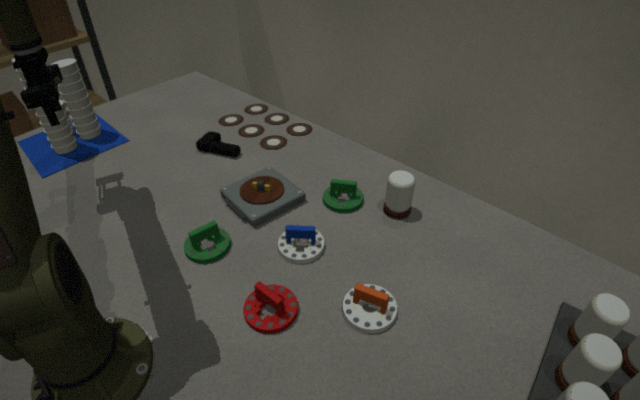

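The top view shows the keyed wheel with its blue bar at about (330,240). The stub with yellow teeth is at (236,215) and the orange wheel at (432,256). The jar is at (373,122), and there are green and red decoys. Next I'll measure the bar and teeth.

```bash
cat > meas.py <<'E'
from h import *
def line(P):
    c=(P[:,:2].min(0)+P[:,:2].max(0))/2
    r=cv2.minAreaRect((P[:,:2]*1000).astype(np.float32))
    return r
def measure(n,p,X,d):
    hsv=cv2.cvtColor(p,cv2.COLOR_BGR2HSV);H,S,V=[hsv[...,i].astype(int) for i in range(3)]
    ok=d>0
    reg=lambda x,y,r:(np.hypot(X[...,0]-x,X[...,1]-y)<r)&ok
    b=(H>100)&(H<125)&(S>120)&ok&(X[...,2]>0.02)&(X[...,2]<.4)
    b&=(np.abs(X[...,0]-.55)<.25)&(np.abs(X[...,1])<.3)
    def rep(nm,m):
        P=X[m]
        if len(P)<8: print(n,nm,len(P));return
        r=cv2.minAreaRect((P[:,:2]*1000).astype(np.float32));bx=cv2.boxPoints(r);e=[bx[1]-bx[0],bx[2]-bx[1]];e=max(e,key=lambda q:np.hypot(*q))
        C=np.cov(P[:,:2].T);w,v=np.linalg.eigh(C);a=np.degrees(np.arctan2(v[1,1],v[0,1]))%180
        print(n,nm,len(P),'rect c',np.round(r[0],1),'size',np.round(r[1],1),'rect ang',round(np.degrees(np.arctan2(e[1],e[0]))%180,1),'pca',round(a,1),'mean',np.round(P.mean(0)*1000,1),'zmax',round(np.percentile(P[:,2],95)*1000,1))
    rep('blue all',b)
    if b.sum()>8:
        zt=np.percentile(X[...,2][b],95); rep('blue top',b&(X[...,2]>zt-.006))
    y=(H>20)&(H<35)&(S>120)&(V>80)&ok&reg(.535,.15,.07)
    rep('yellow',y); rep('yellow top',y&(X[...,2]>.05))
    br=reg(.535,.15,.1)&(np.abs(X[...,2]-.036)<.008)&(H<18)&(S>80)
    rep('brown',br)
    if br.sum()>20:
        cs,_=cv2.findContours(br.astype(np.uint8),cv2.RETR_EXTERNAL,cv2.CHAIN_APPROX_NONE);c=max(cs,key=len)[:,0]
        q=X[c[:,1],c[:,0]]*1000; A=np.c_[2*q[:,:2],np.ones(len(q))];s=np.linalg.lstsq(A,(q[:,:2]**2).sum(1),rcond=None)[0]
        print(n,'seat circle',np.round(s[:2],1),'r',round(np.sqrt(s[2]+s[0]**2+s[1]**2),1),'z',np.median(q[:,2]).round(1))
    w=reg(.485,-.055,.09)&(np.abs(X[...,2]-.016)<.008)
    cs,_=cv2.findContours(w.astype(np.uint8),cv2.RETR_EXTERNAL,cv2.CHAIN_APPROX_NONE)
    if len(cs):
        c=max(cs,key=len)[:,0]; q=X[c[:,1],c[:,0]]*1000
        (cx,cy),r=cv2.minEnclosingCircle(q[:,:2].astype(np.float32)); print(n,'disc',round(cx,1),round(cy,1),round(r,1))
if __name__=='__main__':
    for n in('top','side'):
        a=np.load(n+'0.npz');measure(n,a['p'],a['X'],a['d'])
E
python3 meas.py; python3 -c "
from h import *
for n in('top','side','wrist'):
  m=optics.camera_model(n);print(n,m['fovy'],np.round(m['distortion'],3));print(np.round(c2w(n,ctrl.get_state()),3))
print(np.round(R.from_rotvec(ctrl.get_state()['tool_rot']).as_matrix(),3))
print(np.round(optics.camera_model('wrist')['mount'],3))
import cv2
p=np.load('top0.npz')['p'];cv2.imwrite('pics/tz.png',cv2.resize(p[150:290,180:380],None,fx=4,fy=4))"
```

```text
top blue all 214 rect c [489.  -50.5] size [15.2 66.1] rect ang 130.2 pca 129.4 mean [488.8 -50.4  63.4] zmax 66.0
top blue top 213 rect c [489.  -50.5] size [15.2 66.1] rect ang 130.2 pca 129.3 mean [488.8 -50.4  63.5] zmax 66.0
top yellow 67 rect c [542.6 156.5] size [11.  54.7] rect ang 114.1 pca 114.7 mean [542.2 153.3  52. ] zmax 56.2
top yellow top 54 rect c [542.2 154.3] size [ 8.4 50. ] rect ang 113.0 pca 114.0 mean [541.8 154.7  53.8] zmax 56.3
top brown 2094 rect c [543.1 153.9] size [117.2 116.4] rect ang 0.7 pca 29.6 mean [541.9 153.6  36.6] zmax 39.2
top seat circle [542.4 154. ] r 58.2 z 36.2
top disc 488.7 -49.5 54.7
side blue all 380 rect c [484.8 -52.9] size [17.7 65.1] rect ang 129.4 pca 130.2 mean [482.1 -56.   52.6] zmax 64.2
side blue top 167 rect c [484.6 -53.3] size [16.8 64.4] rect ang 131.6 pca 131.0 mean [484.4 -54.4  62.3] zmax 64.5
side yellow 21 rect c [539.7 154. ] size [35.  38.1] rect ang 151.2 pca 114.3 mean [541.1 151.   51.2] zmax 54.9
side yellow top 19 rect c [537.9 151.8] size [ 7.9 49. ] rect ang 115.1 pca 113.9 mean [538.7 150.   52.9] zmax 55.
[... 234 characters left out ...]
0.   ]
[[ 0.01  -0.993  0.116  0.465]
 [-1.    -0.011 -0.01  -0.024]
 [ 0.011 -0.116 -0.993  0.942]
 [ 0.     0.     0.     1.   ]]
side 54.81106336535636 [-0.092  0.     0.     0.     0.   ]
[[ 0.691 -0.469  0.551  0.06 ]
 [-0.723 -0.434  0.537 -0.528]
 [-0.013 -0.769 -0.639  0.666]
 [ 0.     0.     0.     1.   ]]
wrist 70.40666070011818 [-0.006  0.     0.     0.     0.   ]
[[ 0.347  0.909  0.231  0.163]
 [ 0.938 -0.336 -0.086  0.632]
 [-0.001  0.247 -0.969  0.384]
 [ 0.     0.     0.     1.   ]]
[[-0.938  0.346  0.   ]
 [ 0.346  0.938  0.   ]
 [-0.     0.    -1.   ]]
[[-0.    -0.969 -0.247  0.066]
 [ 1.    -0.    -0.001 -0.001]
 [ 0.001 -0.247  0.969 -0.17 ]
 [ 0.     0.     0.     1.   ]]
```

```bash
ls pics
```

```text
side0.png
top0.png
tz.png
wrist0.png
```

The two cameras agree to about 4 mm. The wheel is at (487,-51) with its bar at 130°, and the stub is at (540,153) with its teeth at 114°. The bar therefore has to end at 24°/204°, a turn of +74°. I'll move above the wheel first.

>>> {"api": "arm_command", "payload": {"motion": [[[-30,-20,0],[0,0,0],0],[[-30,-20,0],[0,0,0],0],[[-30,-20,0],[0,0,0],0],[[-30,-20,0],[0,0,0],0],[[-30,-20,0],[0,0,0],0],[[-30,-20,0],[0,0,0],0],[[-30,-20,0],[0,0,0],0],[[-30,-20,0],[0,0,0],0]]}}

```text
time: 1.42
position: [0.3958, 0.375, 0.2145]
tool_rot: [0.553, 3.092, 0.001]
ft_force: [0.8, 1.1, 0.5]
grip_width: 0.998
```

>>> {"api": "arm_command", "payload": {"motion": [[[-20,-31,0],[0,0,0],0],[[-20,-31,0],[0,0,0],0],[[-20,-31,0],[0,0,0],0],[[-20,-31,0],[0,0,0],0],[[-20,-31,0],[0,0,0],0],[[-20,-31,0],[0,0,0],0],[[-20,-31,0],[0,0,0],0],[[-20,-31,0],[0,0,0],0]]}}

```text
time: 2.08
position: [0.4593, 0.0867, 0.2146]
tool_rot: [0.553, 3.092, 0.001]
ft_force: [0.8, -0.3, 0.3]
grip_width: 0.999
```

>>> {"api": "arm_command", "payload": {"motion": [[[-19,-31,0],[0,0,0],0],[[-19,-31,0],[0,0,0],0],[[-18,-30,0],[0,0,6],0],[[0,0,0],[0,0,6],0],[[0,0,0],[0,0,6],0],[[0,0,0],[0,0,6],0],[[0,0,0],[0,0,6],0],[[0,0,0],[0,0,0],0]]}}

```text
time: 2.75
position: [0.4798, -0.0174, 0.2143]
tool_rot: [1.338, 2.842, 0.001]
ft_force: [0.7, -0.3, 0.8]
grip_width: 0.998
```

```bash
cat > goal.py <<'E'
from h import *
import sys
def delta(x,y,z,ang):
    st=ctrl.get_state();M=R.from_rotvec(st['tool_rot']).as_matrix();p=st['position']*1000
    a=np.degrees(np.arctan2(M[1,1],M[0,1]))
    print('t',round(st['time'],2),'pos',np.round(p,1),'yang',round(a,2),'tilt',np.round(M[:,2],3),'F',np.round(st['ft_force'],1),'w',round(st['grip_width'],3),'q',np.round(st['joint_positions'],2))
    print('tool shift',np.round(M.T@(np.array([x,y,z])-p),1),'turn z',round(-((ang-a+90)%180-90),2))
if __name__=='__main__': delta(*map(float,sys.argv[1:5]))
E
python3 - <<'E'
from h import *
from meas import measure
from goal import delta
delta(487,-51,43,40)
st=ctrl.get_state();p,d=optics.get_image('wrist');cv2.imwrite('pics/w1.png',p);measure('wrist',p,cloud('wrist',d,st),d)
E
```

```text
t 2.75 pos [479.8 -17.4 214.3] yang 39.56 tilt [ 0.  0. -1.] F [ 0.7 -0.3  0.8] w 0.998 q [-0.51 -0.06  0.47  1.87  0.03  1.32  0.65]
tool shift [-30.5 -16.  171.3] turn z -0.44
wrist blue all 713 rect c [488.7 -51.1] size [14.6 66.4] rect ang 129.2 pca 129.3 mean [486.6 -48.4  60.9] zmax 63.6
wrist blue top 660 rect c [488.9 -51.4] size [14.6 65.9] rect ang 129.2 pca 129.3 mean [488.1 -50.3  62.3] zmax 63.7
wrist yellow 315 rect c [541.8 152.5] size [ 9.5 52.1] rect ang 115.2 pca 113.6 mean [541.  151.1  49.5] zmax 54.1
wrist yellow top 188 rect c [542.4 152.5] size [ 8.5 50.5] rect ang 113.1 pca 113.4 mean [541.6 152.7  52.6] zmax 54.3
wrist brown 7468 rect c [542.5 152.2] size [118.9 117.3] rect ang 69.4 pca 48.8 mean [540.7 153.1  35.4] zmax 36.7
wrist seat circle [542.4 152.2] r 58.7 z 35.4
wrist disc 488.7 -52.2 54.8
```

View pics/w1.png

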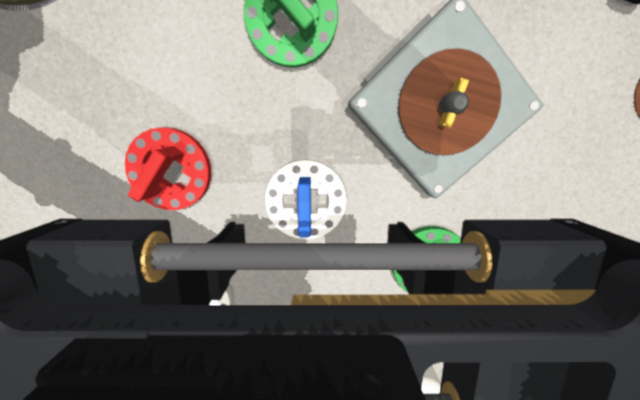

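The wrist view shows the blue bar vertical at (305,207) with its slots square to it. Wheel (488.5,-51.3) and stub (542.4,152.3) match the other views. I'll descend now.

>>> {"api": "arm_command", "payload": {"motion": [[[-16,-7.5,15],[0,0,0],0],[[-16,-7.5,25],[0,0,0],0],[[0,0,25],[0,0,0],0],[[0,0,25],[0,0,0],0],[[0,0,20],[0,0,0],0],[[0,0,10],[0,0,0],0],[[0,0,0],[0,0,0],0],[[0,0,0],[0,0,0],0]]}}

```text
time: 3.47
position: [0.4889, -0.0514, 0.0945]
tool_rot: [1.332, 2.845, -0.0]
ft_force: [0.8, 0.4, 0.4]
grip_width: 0.998
```

```bash
python3 - <<'E'
from h import *
from meas import measure
from goal import delta
delta(488.5,-51.3,43,39.3)
st=ctrl.get_state();p,d=optics.get_image('wrist');cv2.imwrite('pics/w2.png',p);measure('wrist',p,cloud('wrist',d,st),d)
E
```

```text
t 3.47 pos [488.9 -51.4  94.5] yang 39.81 tilt [-0. -0. -1.] F [0.8 0.4 0.4] w 0.998 q [-0.46  0.08  0.53  2.   -0.05  1.07  0.79]
tool shift [ 0.3 -0.2 51.5] turn z 0.51
wrist blue all 1502 rect c [484.8 -46.8] size [14.9 55. ] rect ang 130.3 pca 129.9 mean [482.9 -44.3  61.2] zmax 63.5
wrist blue top 1394 rect c [484.8 -46.9] size [14.9 54.9] rect ang 130.3 pca 129.9 mean [484.1 -45.7  62.5] zmax 63.5
wrist yellow 1125 rect c [541.6 156.6] size [19.3 62.7] rect ang 102.4 pca 114.1 mean [541.2 149.8  48.1] zmax 53.8
wrist yellow top 542 rect c [542.2 152. ] size [ 9.1 51.5] rect ang 114.4 pca 114.0 mean [542.  150.9  52.5] zmax 54.2
wrist brown 14778 rect c [551.8 141.7] size [119.9  91.2] rect ang 39.9 pca 37.2 mean [546.9 143.   35.4] zmax 36.7
wrist seat circle [547.3 145.5] r 47.4 z 35.2
wrist disc 489.0 -52.2 55.0
```

View pics/w2.png

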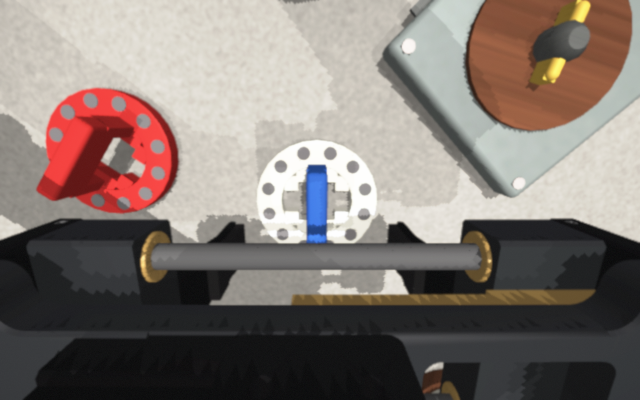

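The bar at (316,205) is centred between the fingers and lines up with the jaws. I'll descend and grip.

>>> {"api": "arm_command", "payload": {"motion": [[[0,0,20],[0,0,0],0],[[0,0,20],[0,0,0],0],[[0,0,11],[0,0,0],0],[[0,0,0],[0,0,0],0],[[0,0,0],[0,0,0],0.6],[[0,0,0],[0,0,0],1],[[0,0,0],[0,0,0],1],[[0,0,0],[0,0,0],1]], "force": 45}}

```text
time: 4.18
position: [0.4896, -0.0514, 0.0442]
tool_rot: [1.334, 2.843, 0.002]
ft_force: [-0.1, -0.6, 0.2]
grip_width: 0.78
```

>>> {"api": "arm_command", "payload": {"motion": [[[0,0,0],[0,0,0],1],[[0,0,0],[0,0,0],1],[[0,0,0],[0,0,0],1],[[0,0,0],[0,0,0],1]]}}

```text
time: 4.52
position: [0.4887, -0.0514, 0.0433]
tool_rot: [1.334, 2.844, 0.0]
ft_force: [0.1, -1.0, 0.1]
grip_width: 0.476
```

```bash
python3 goal.py 488.5 -51.3 43 39.3
```

```text
t 4.52 pos [488.7 -51.4  43.3] yang 39.73 tilt [ 0.  0. -1.] F [ 0.1 -1.   0.1] w 0.476 q [-0.44  0.15  0.53  2.05 -0.1   0.96  0.83]
tool shift [ 0.3 -0.1  0.3] turn z 0.43
```

>>> {"api": "arm_command", "payload": {"motion": [[[0,0,0],[0,0,0],1],[[0,0,0],[0,0,0],1],[[0,0,0],[0,0,0],1],[[0,0,0],[0,0,0],1],[[0,0,0],[0,0,0],1],[[0,0,0],[0,0,0],1],[[0,0,0],[0,0,0],1],[[0,0,0],[0,0,0],1]]}}

```text
time: 5.18
position: [0.4888, -0.0514, 0.0432]
tool_rot: [1.334, 2.844, 0.0]
ft_force: [0.3, 0.8, -0.5]
grip_width: 0.178
```

```bash
python3 goal.py 488.5 -51.3 43 39.3
```

```text
t 5.18 pos [488.8 -51.4  43.2] yang 39.73 tilt [ 0.  0. -1.] F [ 0.3  0.8 -0.5] w 0.178 q [-0.44  0.15  0.53  2.05 -0.1   0.96  0.83]
tool shift [ 0.3 -0.2  0.2] turn z 0.43
```

The opening is 15.5 mm, so the jaws are on the 16 mm bar. I'll lift.

>>> {"api": "arm_command", "payload": {"motion": [[[0,0,0],[0,0,0],1],[[0,0,-6],[0,0,0],1],[[0,0,-14],[0,0,0],1],[[0,0,-20],[0,0,0],1],[[0,0,-25],[0,0,0],1],[[0,0,-20],[0,0,0],1],[[0,0,-10],[0,0,0],1],[[0,0,0],[0,0,0],1]]}}

```text
time: 5.85
position: [0.4902, -0.0516, 0.1405]
tool_rot: [1.333, 2.841, 0.004]
ft_force: [-0.3, -0.2, -1.5]
grip_width: 0.175
```

```bash
python3 goal.py 542.4 152.3 138 114
```

```text
t 5.85 pos [490.2 -51.6 140.5] yang 39.72 tilt [ 0.004  0.001 -1.   ] F [-0.3 -0.2 -1.5] w 0.175 q [-0.47  0.03  0.53  1.95 -0.02  1.17  0.76]
tool shift [123.5 170.4   2.9] turn z -74.28
```

>>> {"api": "arm_command", "payload": {"motion": [[[8,11,0],[0,0,0],1],[[19,26,0],[0,0,0],1],[[22,30,0],[0,0,0],1],[[22,31,0],[0,0,0],1],[[22,31,0],[0,0,0],1],[[20,27,0],[0,0,0],1],[[10.5,14.4,0],[0,0,0],1],[[0,0,0],[0,0,-4],1]]}}

```text
time: 6.52
position: [0.5394, 0.1594, 0.1357]
tool_rot: [-1.22, -2.891, 0.0]
ft_force: [-0.4, -0.9, -2.5]
grip_width: 0.18
```

>>> {"api": "arm_command", "payload": {"motion": [[[0,0,0],[0,0,-6],1],[[0,0,0],[0,0,-6],1],[[0,0,0],[0,0,-6],1],[[0,0,0],[0,0,-6],1],[[0,0,0],[0,0,-6],1],[[0,0,0],[0,0,-6],1],[[0,0,0],[0,0,-6],1],[[0,0,0],[0,0,-6],1]]}}

```text
time: 7.18
position: [0.5395, 0.1523, 0.1361]
tool_rot: [0.055, -3.138, 0.002]
ft_force: [0.2, 0.4, -1.8]
grip_width: 0.178
```

>>> {"api": "arm_command", "payload": {"motion": [[[0,0,0],[0,0,-6],1],[[0,0,0],[0,0,-6],1],[[0,0,0],[0,0,-6],1],[[0,0,0],[0,0,-4],1],[[0,0,0],[0,0,0],1],[[0,0,0],[0,0,0],1],[[0,0,0],[0,0,0],1],[[0,0,0],[0,0,0],1]]}}

```text
time: 7.85
position: [0.5405, 0.1524, 0.1376]
tool_rot: [0.644, -3.074, 0.0]
ft_force: [-0.3, 0.3, -1.0]
grip_width: 0.18
```

```bash
python3 - <<'E'
from h import *
from goal import delta
delta(542.4,152.3,79,114)
for n in('wrist','side','top'):
    st=ctrl.get_state();p,d=optics.get_image(n);cv2.imwrite(f'pics/{n}3.png',p);np.savez(n+'3.npz',p=p,d=d,X=cloud(n,d,st))
    X=cloud(n,d,st);hsv=cv2.cvtColor(p,cv2.COLOR_BGR2HSV).astype(int);H,S=hsv[...,0],hsv[...,1]
    b=(H>100)&(H<125)&(S>120)&(d>0)&(np.hypot(X[...,0]-.54,X[...,1]-.152)<.06)
    P=X[b]
    if len(P)>8: print(n,len(P),P.mean(0),np.percentile(P,[2,98],axis=0).round(3).tolist(),cv2.minAreaRect((P[:,:2]*1000).astype(np.float32)))
    hor=(d>0)&(np.hypot(X[...,0]-.54,X[...,1]-.152)<.07)&(S<60)&(np.abs(X[...,2]-.112)<.02)
    P=X[hor]
    if len(P)>50:
        print('disc top',len(P),np.median(P,0), np.linalg.lstsq(np.c_[P[:,:2]-P[:,:2].mean(0),np.ones(len(P))],P[:,2],rcond=None)[0],cv2.minEnclosingCircle((P[:,:2]*1000).astype(np.float32)))
a=cv2.imread('pics/side3.png');cv2.imwrite('pics/s3z.png',cv2.resize(a[100:260,170:370],None,fx=3.5,fy=3.5))
E
```

```text
t 7.85 pos [540.5 152.4 137.6] yang 113.66 tilt [-0.001 -0.    -1.   ] F [-0.3  0.3 -1. ] w 0.18 q [-0.55  0.19  0.26  1.78 -0.05  1.18  1.7 ]
tool shift [-1.8 -0.9 58.6] turn z -0.34
wrist 2369 [0.53152895 0.14725081 0.15432359] [[0.508, 0.133, 0.124], [0.568, 0.166, 0.158]] ((539.2939453125, 150.76744079589844), (65.76631927490234, 16.436616897583008), 22.971065521240234)
disc top 7094 [0.51286028 0.13371474 0.1099495 ] [-0.0198327  -0.00804347  0.10970139] ((540.4421997070312, 150.70938110351562), 54.71800231933594)
side 364 [0.52718215 0.13385543 0.19868062] [[0.503, 0.098, 0.115], [0.567, 0.163, 0.353]] ((532.8009643554688, 135.33872985839844), (77.78120422363281, 80.21338653564453), 7.139532566070557)
disc top 752 [0.52306648 0.13229135 0.11007588] [0.01777526 0.03853049 0.10828177] ((536.17529296875, 150.42593383789062), 55.85332107543945)
top 69 [0.51443839 0.13689473 0.16398384] [[0.508, 0.113, 0.126], [0.548, 0.149, 0.27]] ((531.2454833984375, 121.35592651367188), (25.2217960357666, 66.8798599243164), 50.012081146240234)
disc top 658 [0.50703988 0.13179215 0.11114995] [0.01359435 0.01985069 0.11084461] ((524.455078125, 144.39141845703125), 50.77607345581055)
```

View pics/wrist3.png

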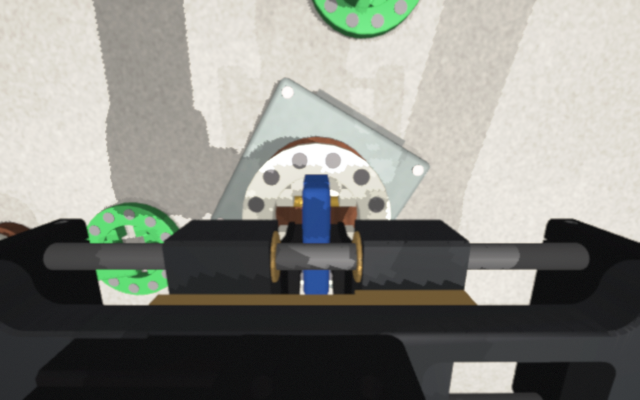

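View pics/s3z.png

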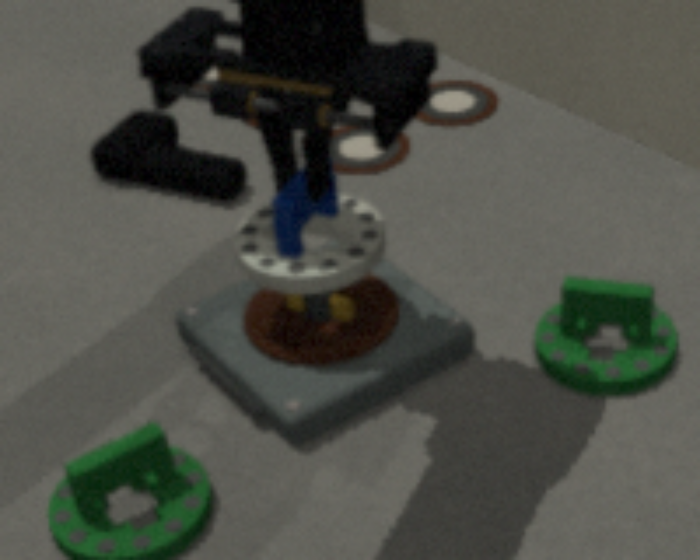

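The wheel is held level with its underside at about 94 mm. In the wrist view the disc centre (540.4,150.7) is about 2 mm short of the stub axis (542.4,152.3). I'll correct that, come down to just above the stub and look again.

>>> {"api": "arm_command", "payload": {"motion": [[[-1.2,0.2,5],[0,0,0],1],[[-1.2,0.2,8],[0,0,0],1],[[0,0,8],[0,0,0],1],[[0,0,8],[0,0,0],1],[[0,0,0],[0,0,0],1],[[0,0,0],[0,0,0],1]]}}

```text
time: 8.5
position: [0.5421, 0.1535, 0.1081]
tool_rot: [0.645, -3.073, 0.001]
ft_force: [-0.0, -0.4, -0.7]
grip_width: 0.176
```

```bash
python3 - <<'E'
from h import *
from goal import delta
delta(542.4,152.3,79,114)
st=ctrl.get_state();p,d=optics.get_image('wrist');X=cloud('wrist',d,st);hsv=cv2.cvtColor(p,cv2.COLOR_BGR2HSV).astype(int);H,S,V=hsv[...,0],hsv[...,1],hsv[...,2]
near=(d>0)&(np.hypot(X[...,0]-.54,X[...,1]-.152)<.09)
def r(n,m):
    P=X[m]*1000
    if len(P)>5: print(n,len(P),P.mean(0).round(1),cv2.minAreaRect(P[:,:2].astype(np.float32)))
r('blue',near&(H>100)&(H<125)&(S>120))
r('yellow',near&(H>20)&(H<35)&(S>120)&(X[...,2]>.04))
w=near&(S<60)&(np.abs(X[...,2]-.08)<.012);P=X[w]*1000
print(np.median(P,0),cv2.minEnclosingCircle(P[:,:2].astype(np.float32)))
cv2.imwrite('pics/w4.png',cv2.resize(p[120:320,200:440],None,fx=3,fy=3))
E
```

```text
t 8.5 pos [542.1 153.5 108.1] yang 113.72 tilt [-0.002 -0.001 -1.   ] F [-0.  -0.4 -0.7] w 0.176 q [-0.55  0.22  0.26  1.81 -0.06  1.13  1.71]
tool shift [ 0.1 -1.2 29.1] turn z -0.28
blue 2377 [533.1 148.2 124.7] ((540.8988037109375, 151.8675537109375), (65.62205505371094, 16.481698989868164), 23.302762985229492)
yellow 301 [541.5 152.1  54.9] ((536.9918823242188, 141.34352111816406), (36.24606704711914, 63.46406555175781), 30.578296661376953)
[514.3910746  134.83545472  80.43416102] ((541.8966674804688, 151.7567596435547), 54.795562744140625)
```

View pics/w4.png

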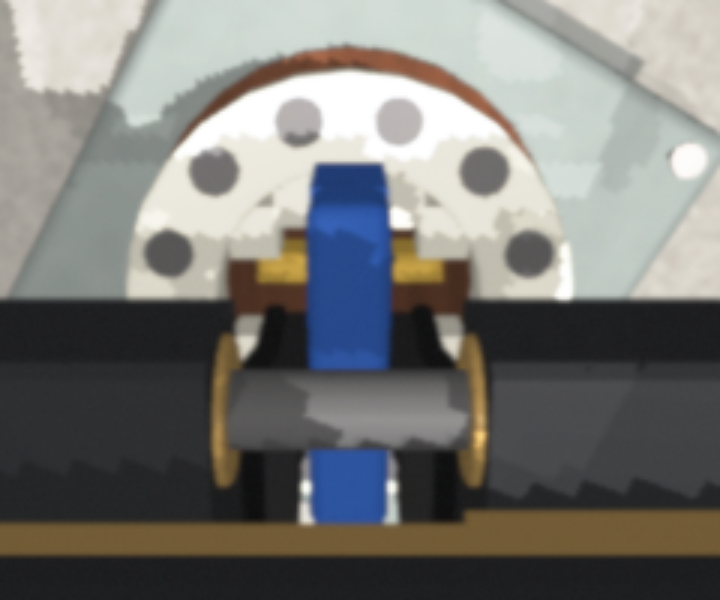

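The teeth sit symmetrically inside the slots, at crop pixels (258–443, 265). The disc centre (541.9,151.8) is within 1 mm of the stub axis. I'll lower slowly and watch the force.

>>> {"api": "arm_command", "payload": {"motion": [[[0,0,4],[0,0,0],1],[[0,0,4],[0,0,0],1],[[0,0,4],[0,0,0],1],[[0,0,3],[0,0,0],1],[[0,0,0],[0,0,0],1],[[0,0,0],[0,0,0],1]]}}

```text
time: 9.05
position: [0.5426, 0.1537, 0.0939]
tool_rot: [0.646, -3.074, 0.0]
ft_force: [0.1, -0.1, -2.2]
grip_width: 0.18
```

```bash
python3 goal.py 542.4 152.3 79 114
```

```text
t 9.05 pos [542.6 153.7  93.9] yang 113.73 tilt [-0. -0. -1.] F [ 0.1 -0.1 -2.2] w 0.18 q [-0.55  0.23  0.25  1.82 -0.06  1.1   1.72]
tool shift [ 0.8 -1.2 14.9] turn z -0.27
```

>>> {"api": "arm_command", "payload": {"motion": [[[0,0,3],[0,0,0],1],[[0,0,3],[0,0,0],1],[[0,0,3],[0,0,0],1],[[0,0,3],[0,0,0],1],[[0,0,1],[0,0,0],1],[[0,0,0],[0,0,0],1],[[0,0,0],[0,0,0],1]]}}

```text
time: 9.63
position: [0.5428, 0.1537, 0.0811]
tool_rot: [0.646, -3.074, 0.0]
ft_force: [-0.3, 0.8, -1.9]
grip_width: 0.178
```

```bash
python3 goal.py 542.4 152.3 79 114
```

```text
t 9.63 pos [542.8 153.7  81.1] yang 113.73 tilt [-0. -0. -1.] F [-0.3  0.8 -1.9] w 0.178 q [-0.55  0.25  0.25  1.83 -0.07  1.07  1.72]
tool shift [ 0.9 -1.2  2.1] turn z -0.27
```

>>> {"api": "arm_command", "payload": {"motion": [[[0,0,1],[0,0,0],1],[[0,0,1],[0,0,0],1],[[0,0,0.5],[0,0,0],1],[[0,0,0],[0,0,0],1],[[0,0,0],[0,0,0],1]]}}

```text
time: 10.05
position: [0.543, 0.1538, 0.0792]
tool_rot: [-0.646, 3.074, 0.0]
ft_force: [-2.0, 0.4, 1.6]
grip_width: 0.18
```

```bash
python3 goal.py 542.4 152.3 79 114
```

```text
t 10.05 pos [543.  153.8  79.2] yang 113.73 tilt [ 0.001  0.    -1.   ] F [-2.   0.4  1.6] w 0.18 q [-0.55  0.25  0.25  1.84 -0.07  1.07  1.72]
tool shift [ 1.2 -1.2  0.2] turn z -0.27
```

The force turned upward at the expected home height (TCP 79.2), so the wheel has touched the seat. I'll open the jaws.

>>> {"api": "arm_command", "payload": {"motion": [[[0,0,0],[0,0,0],0.7],[[0,0,0],[0,0,0],0.5],[[0,0,0],[0,0,0],0.3],[[0,0,0],[0,0,0],0.2],[[0,0,0],[0,0,0],0.2],[[0,0,0],[0,0,0],0.2],[[0,0,0],[0,0,0],0.2],[[0,0,0],[0,0,0],0.2]]}}

```text
time: 10.72
position: [0.5428, 0.1538, 0.0787]
tool_rot: [-0.646, 3.074, 0.0]
ft_force: [-0.5, 0.8, -0.0]
grip_width: 0.699
```

>>> {"api": "arm_command", "payload": {"motion": [[[0,0,0],[0,0,0],0.2],[[0,0,0],[0,0,0],0.2],[[0,0,0],[0,0,0],0.2],[[0,0,0],[0,0,0],0.2]]}}

```text
time: 11.05
position: [0.5428, 0.1538, 0.0787]
tool_rot: [-0.646, 3.074, 0.0]
ft_force: [-0.1, -0.1, -0.2]
grip_width: 0.796
```

```bash
python3 goal.py 542.4 152.3 79 114
```

```text
t 11.05 pos [542.8 153.8  78.7] yang 113.73 tilt [ 0.  0. -1.] F [-0.1 -0.1 -0.2] w 0.796 q [-0.55  0.25  0.25  1.84 -0.07  1.07  1.72]
tool shift [ 1.  -1.2 -0.3] turn z -0.27
```

>>> {"api": "arm_command", "payload": {"motion": [[[0,0,-6],[0,0,0],0.2],[[0,0,-15],[0,0,0],0.2],[[0,0,-25],[0,0,0],0.2],[[0,0,-25],[0,0,0],0.2],[[0,0,-25],[0,0,0],0.2],[[0,0,-25],[0,0,0],0.2],[[0,0,-10],[0,0,0],0.2],[[0,0,0],[0,0,0],0.2]]}}

```text
time: 11.72
position: [0.5446, 0.1543, 0.2129]
tool_rot: [-0.645, 3.069, 0.002]
ft_force: [0.3, 0.8, -1.0]
grip_width: 0.8
```

>>> {"api": "arm_command", "payload": {"motion": [[[0,15,0],[0,0,0],0.2],[[0,25,0],[0,0,0],0.2],[[0,30,0],[0,0,0],0.2],[[0,30,0],[0,0,0],0.2],[[0,30,0],[0,0,0],0.2],[[0,20,0],[0,0,0],0.2],[[0,0,0],[0,0,0],0.2],[[0,0,0],[0,0,0],0.2]]}}

```text
time: 12.38
position: [0.4809, 0.2919, 0.2077]
tool_rot: [0.65, -3.071, 0.002]
ft_force: [0.2, -1.2, 0.8]
grip_width: 0.803
```

```bash
python3 - <<'E'
from h import *
from goal import delta
delta(542.4,152.3,79,114)
for n in('top','side'):
    st=ctrl.get_state();p,d=optics.get_image(n);X=cloud(n,d,st);cv2.imwrite(f'pics/{n}5.png',p)
    hsv=cv2.cvtColor(p,cv2.COLOR_BGR2HSV).astype(int);H,S=hsv[...,0],hsv[...,1]
    near=(d>0)&(np.hypot(X[...,0]-.54,X[...,1]-.152)<.075)
    b=near&(H>100)&(H<125)&(S>120)&(X[...,2]<.13);P=X[b]*1000;zt=np.percentile(P[:,2],95)
    print(n,'bar ztop',zt.round(1),cv2.minAreaRect(P[P[:,2]>zt-6][:,:2].astype(np.float32)))
    w=near&(S<60)&(np.abs(X[...,2]-.052)<.007);P=X[w]*1000
    c=np.linalg.lstsq(np.c_[P[:,:2]-P[:,:2].mean(0),np.ones(len(P))],P[:,2],rcond=None)[0]
    print('disc',len(P),c.round(3),cv2.minEnclosingCircle(P[:,:2].astype(np.float32)))
    T=c2w(n)
    for t in('plain_wheel_grip','jar_mid'):
        for r in models.search_frame(n,t):print(n,t,round(r['conf'],2),np.round(T[:3,:3]@r['location']+T[:3,3],3))
E
```

```text
t 12.38 pos [480.9 291.9 207.7] yang 113.91 tilt [-0.002 -0.002 -1.   ] F [ 0.2 -1.2  0.8] w 0.803 q [-0.72  0.14  0.15  1.69 -0.02  1.32  1.41]
tool shift [   0.  -152.4  128.8] turn z -0.09
top bar ztop 101.8 ((541.833251953125, 153.9438934326172), (66.10624694824219, 15.548503875732422), 23.13744354248047)
disc 1485 [1.0000e-03 2.0000e-03 5.2461e+01] ((542.5428466796875, 154.81968688964844), 54.7947883605957)
top plain_wheel_grip 0.97 [ 0.455 -0.277  0.021]
top plain_wheel_grip 0.67 [0.538 0.14  0.038]
top jar_mid 0.61 [ 0.736 -0.136  0.11 ]
side bar ztop 99.7 ((538.4160766601562, 150.64376831054688), (64.93619537353516, 13.074440002441406), 23.202272415161133)
disc 626 [6.0000e-03 1.6000e-02 5.1521e+01] ((537.58203125, 152.63699340820312), 55.77109146118164)
side plain_wheel_grip 0.84 [ 0.441 -0.286  0.02 ]
side plain_wheel_grip 0.68 [ 0.726 -0.154  0.073]
side jar_mid 0.68 [ 0.728 -0.153  0.071]
```

View pics/side5.png

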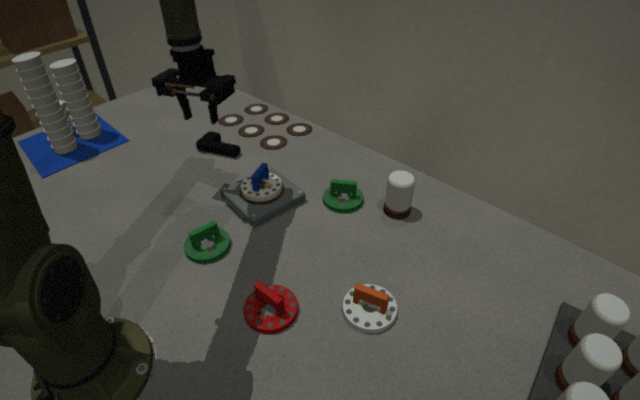

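View pics/top5.png

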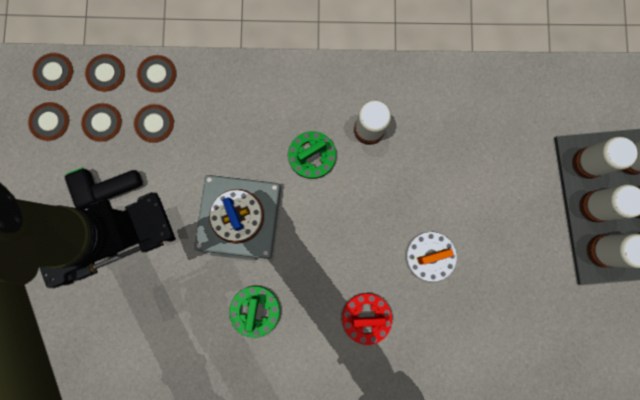

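The pictures show the wheel flat on the stub at (236,215) in the top view. The disc top is at 52 mm (36 + 16) and the bar at 23°. The arm is clear, and the jar and orange wheel haven't moved. I'm handing in the job.

```bash
python3 -c "
from bench import ctrl
ctrl.close_job()"
```

```text
the job is handed in; nothing more can be done
```

I fitted the keyed wheel onto the drive stub. I gripped it by the blue bar, turned it 74°, lowered it gently over the teeth, let go and backed the arm off. I handed the job in at about 12.5 s; handing in reports no verdict.

**Last checks:**
- **Height:** the disc's top is at 52 mm and the bar's top at 100–102 mm, where 52 and 99 mm are expected when fully home.
- **Position:** the wheel is within about 1–3 mm of the stub's axis.
- **Angle:** the bar is at 23°, square to the teeth at about 114° to within 1°.
- **Tilt:** under 0.02 rad.
- **Other things:** the orange wheel and the jar are within 3 mm of where they started, and the arm touches nothing.

**Disagreements:** the side and top cameras differ by about 4 mm in x, the same as at the start. After placement, two low-confidence network hits for the plain wheel were wrong: one fell on the fitted wheel, the other on the jar. No check failed.

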